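# Latch the gate of the loaded tonewood crib

### The job

Close up the crib that holds the guitar-wood blanks: lift the latch bar on its open gate by the red ball, swing the gate fully shut with the bar passing over the striker, let the bar drop all the way down into the catch, and let go. Leave the gate and latch of the empty crib as they are.

Things in the scene. Friction and masses are not known exactly. Their poses are not given: they have to be found in the camera images.
- knob (a point): Centre of the red 24 mm ball on the latch bar of the LOADED crib (five wooden blanks stand in it): take it here. 105 mm above the bench with the bar level; 25 mm free all round; nothing else of the crib is over 83 mm high. Its axes turn with gate and bar; gate shut, bar level: x into the crib, away from the robot, y along the gate towards its hinge, z up. Ball: 9 mm stem, 19 mm clear to the bar.
- gate (a joint): Slatted gate of the loaded crib, 185 x 78 mm, rad. 0 = shut; grows as it opens towards the robot, clockwise from above, about an upright hinge line at (+13, +175) mm in x, y of the knob's axes with the bar level. Starts at 0.3 to 0.55, stays where left, moves with under 1 N at the ball. With the bar down the striker stops it at 0.13; latched it has play of 0.05.
- latch (a joint): Steel latch bar of the loaded crib, 8 x 14 mm, on the gate's front, rad. 0 = level (at rest); grows to 0.8 as its tip lifts; falls to 0 when let go (140 g). In the knob's axes its pivot is at (0, +125, -38) mm, its tip at (0, -60, -38). The catch past the gate's free edge is a 25 mm U slot; its front lip, the striker, 19 mm high, is cleared from 0.13; 0.26 (ball 31 mm up) is ample.
- spare_knob (a point): Centre of the red ball on the latch bar of the EMPTY crib, to be left alone; same build and axes, gate also ajar. Both cribs are plywood trays 260 mm wide, 75 mm high, fixed to the bench, open fronts roughly towards the robot, gate hinge at the left end seen from the robot, dark steel catch at the right end.

How it is judged:
By the outcome, as a careful person would: the job done as asked, in the order asked, and still so for the second after the job is handed in, with the robot touching nothing.
It also fails if it takes over 30 s, if anything falls off the work surface, if the arm or the gripper's body presses on something with over 40 N, if the wrist force passes 120 N, or if a joint passes its speed limit or range.

### The arm

A 6-joint arm with a two-finger parallel gripper is mounted at the origin on the work surface. World frame = base frame: x ahead of the robot, y to its left, z up, the work surface at z = 0. Lengths are in m, angles in degrees, forces in N, time in s.
With the tool pointing down it reaches from about 0.25 to 0.725 m from the base axis. Payload 9.7 kg.
Tool frame: the origin (TCP) lies on the centre line of the jaws, within the pads' length; the fingertips stand 22 mm ahead of it and the grasp point (between the pads) lies 3 mm ahead of it; z points along the fingers, y is the direction in which the jaws open and shut (so a half turn about z gives the same grasp; the last joint's range is limited). The gripper opens to 85 mm and grips with 20 to 120 N. Pads are 22 mm wide; open, the fingers measure 114 mm over their backs; the gripper's body (76 mm by 85 mm) begins 54 mm behind the grasp point. The pads swing forward as they close: fully open they stand 13 mm farther back than shut.
Start: joints at [-75.344, 4.979, 10.078, 95.1, 0, 90], TCP at [0.139, -0.532, 0.253] pointing down, gripper open.
Joint ranges: [-179.16, 179.16], [-48.56, 103.87], [-65.8, 70.77], [-126.05, 130.52], [-82.76, 87.17], [-180, 180]. Speed limits (degrees/s): [127.2, 127.2, 147.25, 180, 180, 180].

### API

Orientations are given as [roll, pitch, yaw] about the fixed x, y, z axes, in that order (R = Rz(yaw) Ry(pitch) Rx(roll)).
In Python, from workcell import get_obs, camera, camera_params, job_done gives the robot as it stands.
- The arm moves only by the tool servo_tool, never from a script. Its argument "steps" is a list of rows, each an object of numbers: "x", "y", "z": the shift along the world's x, y, z in mm; "yaw": the turn about the world's z in degrees. A call has 1 to 12 rows; each row is the pose to reach, as a shift and turn from the pose measured when the call began; what a row does not reach only later rows make up. A row lasts 1/8 s, in which the tool goes at most 62.5 mm and 10.7 degrees, less where a joint would pass 70% of its speed; a pose out of reach is approached as far as the arm can. A call with a gripper value outside its range is refused whole. "grip" is the finger opening in mm, from 0 to 85.4, set as the call begins (left out, the last holds). The fingers move at their own pace and stop on an object; "grip_force" is the grip in N (left out, the last holds). Time passes only in rows, so rows that repeat a pose let the fingers close. It gives the time, the measured TCP pose, the force and the opening at its end, in the units of the state.
- get_obs(): the state, without advancing time (a new reading comes with each control period).
- camera(name): name is "side" or "top"; returns (picture, depth): 480x640x3 uint8, red, green, blue; 480x640 float32, m along the optical axis (not along the pixel's ray), 0 where there is no reading.
- camera_params(name): a dict with "intrinsics" (3x3 intrinsics, pixels), "rvec" (rotation vector, rad) and "tvec" (3), from world to camera coordinates, as OpenCV has them. Camera axes: x right, y down, z forward; pixel columns grow to the right and rows downward; lengths in m; the calibration is good to about 2 mm. A picture is of the moment at which its call begins. camera_params takes no time and is no camera call.
- job_done(): hands the job in, once; it reports no verdict.
The state is a dict: "time": time; "q": joint angles; "qd": joint speeds; "joint_efforts": joint torques, N m; "ee_pos": TCP position; "tcp_rot": TCP orientation; "wrist_force": force on the tool from outside, world axes, zero at the start; "torque": the same for the moment, N m; "opening": finger opening in m.
Only numpy, scipy, OpenCV 4.12 (cv2) and the standard library are available. Lean on these libraries where they do the work, as an engineer would, in place of code of your own. Each camera call takes 0.05 s, during which the arm holds its last target.

## Working session

There is one attempt and no reset: what is moved stays moved. The work goes in short steps, Python scripts to look and compute and a tool call to move; the robot and the scene stay as the last step left them, time stands still between calls to the robot, and variables do not carry over. Pictures are saved under pics/ and viewed, and the job is handed in when it is done.

Besides the shell and the picture viewer there is one more tool, called after "Request:" in YAML: its name, and indented under it one key for each argument. servo_tool: Moves the arm, as the interface text tells. Its arguments: {"type":"object","properties":{"steps":{"type":"array"},"grip":{"type":"number"},"grip_force":{"type":"number"}},"required":["steps"]}

```bash
mkdir -p pics
cat > h.py <<'E'
import numpy as np, cv2
from workcell import *
def P(n):
    p=camera_params(n); K=np.array(p["intrinsics"],float); R=cv2.Rodrigues(np.array(p["rvec"],float))[0]; t=np.array(p["tvec"],float).ravel(); return K,R,t
def w(n,u,v,d):
    K,R,t=P(n); c=np.linalg.inv(K)@[u,v,1]*d; return R.T@(c-t)
def pr(n,X):
    K,R,t=P(n); c=K@(R@np.asarray(X)+t); return c[:2]/c[2]
E
python3 - <<'E'
from h import *
o=get_obs(); print(o)
for n in("top","side"):
    a,d=camera(n); cv2.imwrite(f"pics/{n}0.png",a[:,:,::-1]); np.save(f"{n}0d.npy",d); np.save(f"{n}0.npy",a)
    K,R,t=P(n); print(n,K.tolist(),(-R.T@t).round(3),R[2].round(2))
    h=cv2.cvtColor(a,cv2.COLOR_RGB2HSV); m=(((h[:,:,0]<8)|(h[:,:,0]>172))&(h[:,:,1]>150)&(h[:,:,2]>70)).astype(np.uint8)
    k,l,s,c=cv2.connectedComponentsWithStats(m)
    for i in range(1,k):
        if s[i,4]>15:
            dd=np.median(d[l==i]); print(s[i],c[i].round(1),dd, w(n,*c[i],dd+.008).round(4))
E
```

```text
{'time': 0.0, 'q': array([-7.53444738e+01,  5.01142948e+00,  1.00306303e+01,  9.51004316e+01,
       -2.17477324e-04,  8.99981861e+01]), 'qd': array([-0.00781287, -0.01623865, -0.00535474,  0.04481531,  0.06253772,
        0.10685474]), 'joint_efforts': array([ 1.67789262e-04, -5.20394325e+01,  4.64800000e+01,  1.64362678e-02,
        6.51728169e-05, -1.26481319e-05]), 'ee_pos': array([ 0.13909534, -0.53188551,  0.25254566]), 'tcp_rot': array([-1.79918769e+02,  2.14905522e-04,  1.46573403e+01]), 'wrist_force': array([-0.21540855,  0.15007451,  0.10751253]), 'torque': array([ 0.02806505, -0.00574796,  0.02197208]), 'opening': 0.08546946864184467}
top [[449.59393987110377, 0.0, 313.1521627306445], [0.0, 449.59393987110377, 233.9426779266508], [0.0, 0.0, 1.0]] [ 0.399 -0.009  0.88 ] [ 0.21  0.03 -0.98]
[232 262  13  11 113] [237.7 267. ] 0.7710078 [0.4832 0.1336 0.1054]
[451 303  14  14 137] [457.7 309.3] 0.75824255 [ 0.4726 -0.2503  0.1049]
side [[574.4631305606068, 0.0, 323.53361110588963], [0.0, 574.4631305606068, 232.19627858998453], [0.0, 0.0, 1.0]] [0.385 0.71  0.723] [ 0.17 -0.74 -0.65]
[385 153  11  12 104] [390.1 157.9] 1.1225917 [ 0.475  -0.2516  0.1045]
[339 288  16  17 188] [346.8 295.9] 0.83886933 [0.4853 0.1323 0.1046]
```

View pics/top0.png

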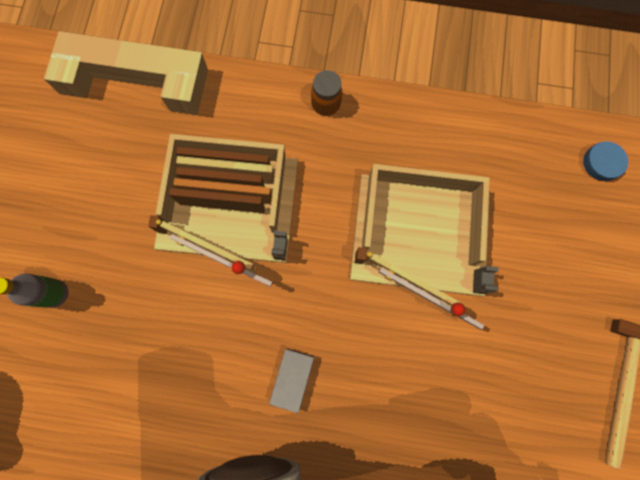

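View pics/side0.png

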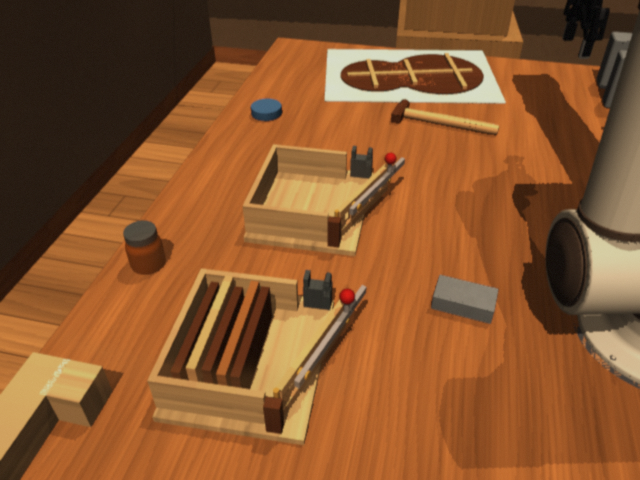

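The loaded crib is the left one in the top view, with its ball at top (238,267) and side (347,296). The empty crib is on the right. Next I enlarge both views to find the bar, hinge and catch.

Run:
```python
from h import *
a=cv2.imread("pics/top0.png")[120:300,140:320]; cv2.imwrite("pics/topc.png",cv2.resize(a,None,fx=3.3,fy=3.3,interpolation=cv2.INTER_CUBIC))
a=cv2.imread("pics/side0.png")[260:440,150:380]; cv2.imwrite("pics/sidec.png",cv2.resize(a,None,fx=3.3,fy=3.3,interpolation=cv2.INTER_CUBIC))
```

```text
(no output)
```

View pics/topc.png

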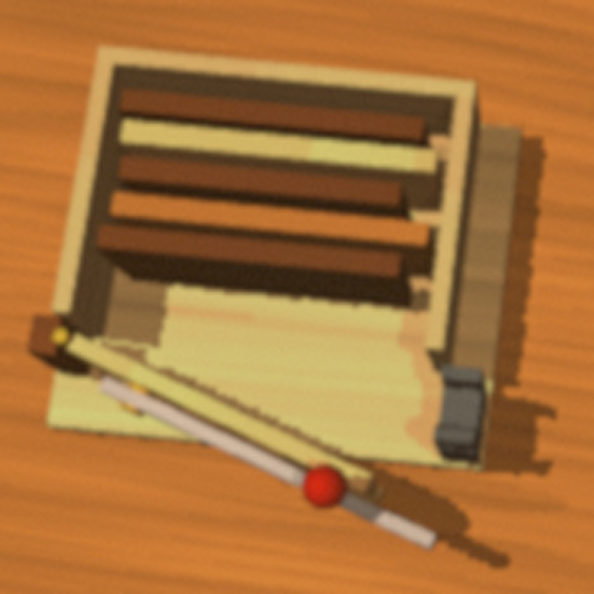

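View pics/sidec.png

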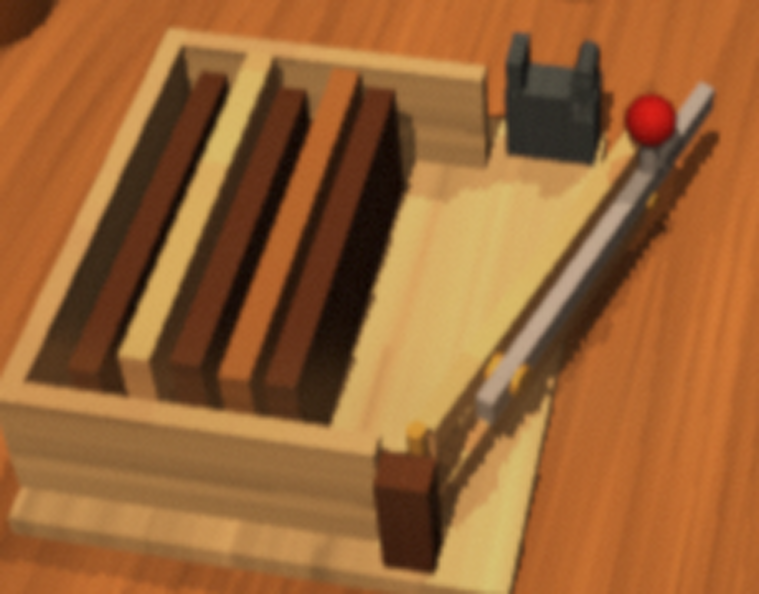

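Run:
```python
from h import *
def ray(n,u,v,z):
    K,R,t=P(n); C=-R.T@t; d=R.T@np.linalg.inv(K)@[u,v,1]; return C+d*(z-C[2])/d[2]
T=lambda a,b,z: ray("top",140+a/3.3,120+b/3.3,z)
S=lambda a,b,z: ray("side",150+a/3.3,260+b/3.3,z)
d=np.load("top0d.npy")
def dep(a,b):
    u,v=140+a/3.3,120+b/3.3; return w("top",u,v,d[int(round(v)),int(round(u))])
for nm,a,b,z in[("barL",107,385,.074),("barR",430,541,.074),("pin",61,337,.08),("wallBL",100,47,.075),("wallBR",475,82,.075),("baseFL",48,428,.0),("baseFR",480,468,.0),("catch rear",462,376,.083),("catch front",457,446,.083)]:
    print(nm,T(a,b,z).round(4),dep(a,b).round(4))
for nm,a,b,z in[("barL",487,405,.074),("barR",706,90,.074),("pin",417,428,.08),("wallBL",175,30,.075),("wallBL",0,385,.075)]:
    print('S',nm,S(a,b,z).round(4))
# ball two-view triangulation
Ps=[P(n)[0]@np.c_[P(n)[1],P(n)[2]] for n in("top","side")]
X=cv2.triangulatePoints(Ps[0],Ps[1],np.array([237.7,267.]),np.array([346.8,295.9]));k=(X[:3]/X[3]).ravel();print("ball",k)
for n in("top","side"): print(pr(n,k))
u=np.load("side0d.npy")
```

```text
barL [0.5221 0.2679 0.074 ] [0.5224 0.2684 0.0726]
barR [0.4661 0.0759 0.074 ] [0.4662 0.076  0.0731]
pin [0.5436 0.297  0.08  ] [0.5432 0.2962 0.0821]
wallBL [0.7172 0.3167 0.075 ] [0.7168 0.3163 0.0761]
wallBR [0.7313 0.0979 0.075 ] [0.7329 0.0985 0.0712]
baseFL [0.502  0.3223 0.    ] [ 0.5023  0.3231 -0.0023]
baseFR [0.52  0.062 0.   ] [0.5197 0.0618 0.0021]
catch rear [0.5572 0.0739 0.083 ] [0.5585 0.0746 0.0765]
catch front [0.5185 0.0697 0.083 ] [0.5219 0.072  0.0598]
S barL [0.5233 0.2742 0.074 ]
S barR [0.4676 0.0794 0.074 ]
S pin [0.5463 0.2949 0.08  ]
S wallBL [0.7294 0.0984 0.075 ]
S wallBL [0.7195 0.3102 0.075 ]
ball [0.48432275 0.13357591 0.10594759]
[237.77705781 266.32880121]
[347.27793321 295.99902952]
```

Checks agree. Ball triangulated at (0.484, 0.1335, 0.106), where the text gives a height of 105 mm. The bar measures 200 mm long. The gate is about 0.35 rad open. The hinge predicted from the ball, (0.546, 0.298), matches the pin I measured at (0.545, 0.296). To put the jaws across the gate I need tool yaw ≈ 73.7°.

Request:
servo_tool:
  steps:
    - {"x":24,"y":46,"yaw":5}
    - {"x":48,"y":92,"yaw":10}
    - {"x":72,"y":138,"yaw":15}
    - {"x":96,"y":185,"yaw":20}
    - {"x":120,"y":231,"yaw":25}
    - {"x":144,"y":277,"yaw":30}
    - {"x":168,"y":323,"yaw":35}
    - {"x":192,"y":370,"yaw":40}
    - {"x":216,"y":416,"yaw":45}
    - {"x":240,"y":463,"yaw":50}
    - {"x":264,"y":509,"yaw":55}
    - {"x":288,"y":556,"yaw":59}
  grip: 85

```text
schema error: expected keys x, y, z, yaw
```

Request:
servo_tool:
  steps:
    - {"x":24,"y":46,"z":0,"yaw":5}
    - {"x":48,"y":92,"z":0,"yaw":10}
    - {"x":72,"y":138,"z":0,"yaw":15}
    - {"x":96,"y":185,"z":0,"yaw":20}
    - {"x":120,"y":231,"z":0,"yaw":25}
    - {"x":144,"y":277,"z":0,"yaw":30}
    - {"x":168,"y":323,"z":0,"yaw":35}
    - {"x":192,"y":370,"z":0,"yaw":40}
    - {"x":216,"y":416,"z":0,"yaw":45}
    - {"x":240,"y":463,"z":0,"yaw":50}
    - {"x":264,"y":509,"z":0,"yaw":55}
    - {"x":288,"y":556,"z":0,"yaw":59}
  grip: 85

```text
time: 1.6
ee_pos: [0.4275, 0.0258, 0.2525]
tcp_rot: [-179.9, 0.0, 73.8]
wrist_force: [1.4, -0.6, 0.4]
opening: 0.0849
```

Request:
servo_tool:
  steps:
    - {"x":28,"y":54,"z":0,"yaw":0}
    - {"x":50,"y":95,"z":0,"yaw":0}
    - {"x":57,"y":108,"z":0,"yaw":0}
    - {"x":57,"y":108,"z":-30,"yaw":0}
    - {"x":57,"y":108,"z":-60,"yaw":0}
    - {"x":57,"y":108,"z":-80,"yaw":0}
    - {"x":57,"y":108,"z":-80,"yaw":0}
  grip: 65

```text
time: 2.48
ee_pos: [0.4836, 0.133, 0.1712]
tcp_rot: [-179.8, 0.1, 73.8]
wrist_force: [0.2, 0.0, -0.2]
opening: 0.0651
```

Run:
```python
from h import *
for n in("top","side"):
    a,d=camera(n); c=a[180:300,160:320] if n=="top" else a[200:350,250:450]
    cv2.imwrite(f"pics/{n}1.png",cv2.resize(c[:,:,::-1],None,fx=4,fy=4,interpolation=cv2.INTER_CUBIC))
print(get_obs()["ee_pos"])
```

```text
[0.48455753 0.13341208 0.17333711]
```

View pics/side1.png

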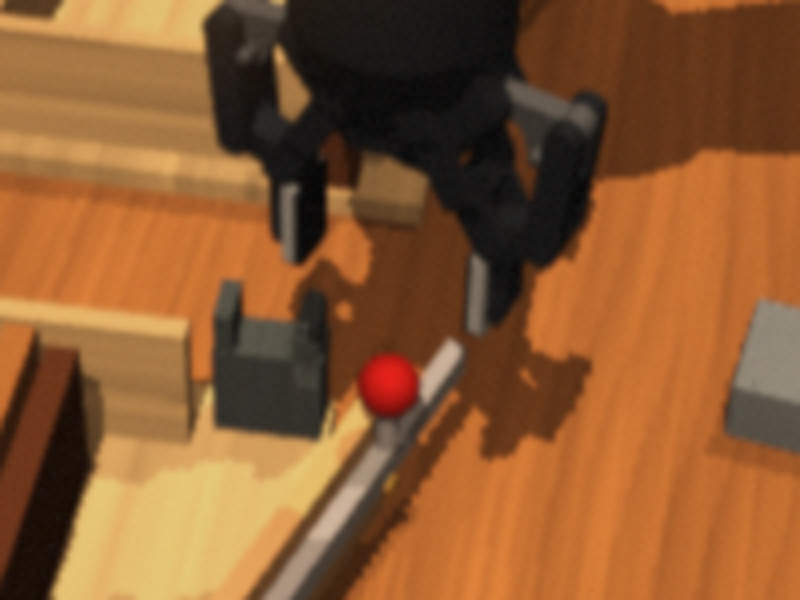

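View pics/top1.png

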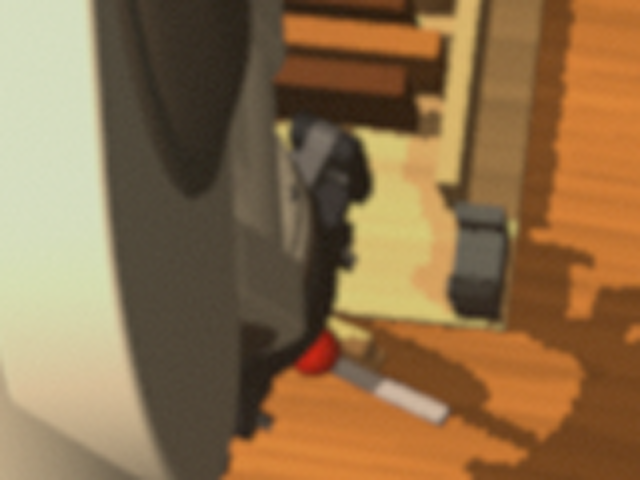

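Side view: the pads at (290,225) and (480,295) in the crop straddle the ball at (388,385), with the jaws across the bar. I go down and close.

Request:
servo_tool:
  steps:
    - {"x":0,"y":0,"z":-25,"yaw":0}
    - {"x":0,"y":0,"z":-50,"yaw":0}
    - {"x":0,"y":0,"z":-63,"yaw":0}
    - {"x":0,"y":0,"z":-63,"yaw":0}

```text
time: 3.08
ee_pos: [0.4845, 0.1333, 0.1105]
tcp_rot: [-179.9, 0.0, 73.8]
wrist_force: [0.5, 0.8, 0.5]
opening: 0.0648
```

Request:
servo_tool:
  steps:
    - {"x":0,"y":0,"z":0,"yaw":0}
    - {"x":0,"y":0,"z":0,"yaw":0}
    - {"x":0,"y":0,"z":0,"yaw":0}
    - {"x":0,"y":0,"z":0,"yaw":0}
    - {"x":0,"y":0,"z":0,"yaw":0}
    - {"x":0,"y":0,"z":0,"yaw":0}
  grip: 15
  grip_force: 25

```text
time: 3.82
ee_pos: [0.4849, 0.1334, 0.1113]
tcp_rot: [180.0, -0.0, 73.8]
wrist_force: [-0.3, -0.6, 5.7]
opening: 0.022
```

Run:
```python
from h import *
a,d=camera("side"); c=a[200:350,250:450]
cv2.imwrite("pics/side2.png",cv2.resize(c[:,:,::-1],None,fx=4,fy=4,interpolation=cv2.INTER_CUBIC))
print(get_obs())
```

```text
{'time': 3.875, 'q': array([ 1.53696020e+01, -1.87882751e+00, -1.26246199e+01,  7.92237596e+01,
        1.85585493e-02,  1.21591971e+02]), 'qd': array([-0.11219072, -0.03499513, -0.01641924, -0.09974909,  0.0433456 ,
        0.04039732]), 'joint_efforts': array([ 1.93462763e-01, -4.17372072e+01,  4.39479518e+01, -2.49215635e-01,
        9.66285635e-02,  8.20060348e-03]), 'ee_pos': array([0.48486902, 0.13336681, 0.11130994]), 'tcp_rot': array([ 1.79983787e+02, -3.17588611e-02,  7.37776406e+01]), 'wrist_force': array([ 0.04570152, -1.13186091,  5.57420403]), 'torque': array([-0.12280452,  0.13988268, -0.00151653]), 'opening': 0.022107769635478412}
```

View pics/side2.png

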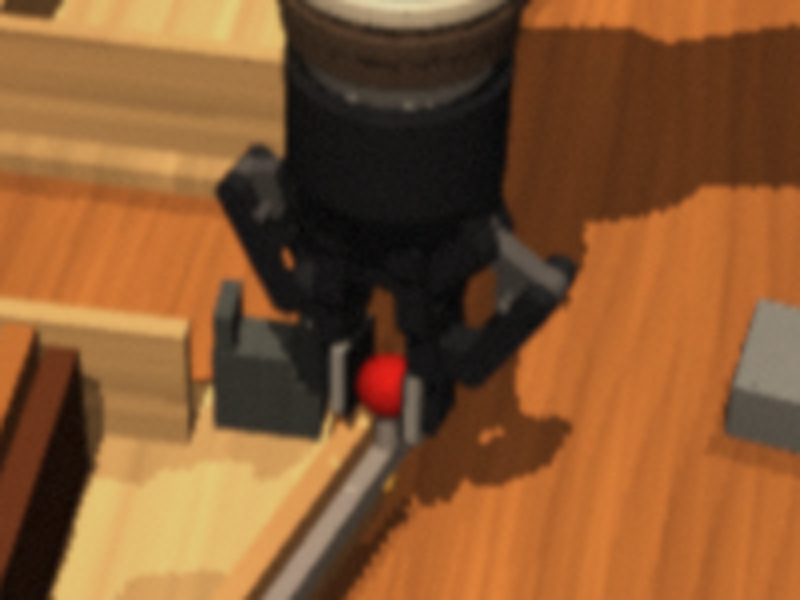

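The pads hold the ball (opening 22 mm). Next I lift the bar along its arc to about 0.3 rad.

Request:
servo_tool:
  steps:
    - {"x":0.8,"y":3,"z":8.5,"yaw":0}
    - {"x":1.8,"y":6,"z":17,"yaw":0}
    - {"x":3,"y":11,"z":26,"yaw":0}
    - {"x":4.7,"y":16,"z":35,"yaw":0}
    - {"x":4.7,"y":16,"z":35,"yaw":0}
    - {"x":4.7,"y":16,"z":35,"yaw":0}

```text
time: 4.62
ee_pos: [0.4896, 0.1494, 0.1461]
tcp_rot: [180.0, -0.0, 73.8]
wrist_force: [0.3, 0.1, -1.9]
opening: 0.0218
```

Run:
```python
from h import *
a,d=camera("side"); c=a[230:430,200:450]
cv2.imwrite("pics/side3.png",cv2.resize(c[:,:,::-1],None,fx=3,fy=3,interpolation=cv2.INTER_CUBIC))
o=get_obs();print(o['ee_pos'],o['wrist_force'],o['opening'])
```

```text
[0.4895251  0.14931887 0.14601561] [ 0.25408086 -0.08858419 -1.85034892] 0.02239245037675707
```

View pics/side3.png

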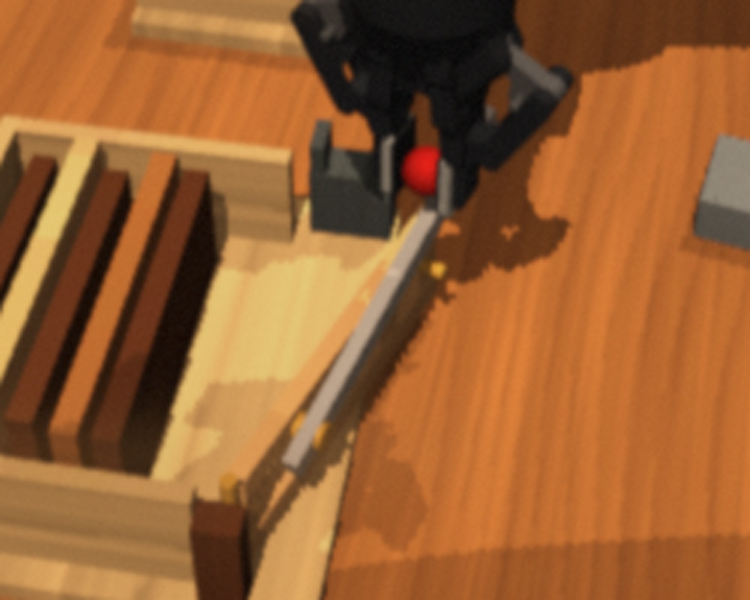

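The bar is up at about 0.3 rad with its weight in the grip (-1.9 N). Next I swing the gate along the arc about the hinge, turning with it.

Request:
servo_tool:
  steps:
    - {"x":6.5,"y":-2.3,"z":0,"yaw":2.5}
    - {"x":13.1,"y":-4.3,"z":0,"yaw":5}
    - {"x":19.8,"y":-6,"z":0,"yaw":7.5}
    - {"x":26.5,"y":-7.5,"z":0,"yaw":10}
    - {"x":33.3,"y":-8.6,"z":0,"yaw":12.5}
    - {"x":40.1,"y":-9.5,"z":0,"yaw":15}
    - {"x":47,"y":-9.9,"z":0,"yaw":17.5}
    - {"x":47,"y":-9.9,"z":0,"yaw":17.5}

```text
time: 5.68
ee_pos: [0.5366, 0.139, 0.1456]
tcp_rot: [-180.0, 0.0, 91.2]
wrist_force: [0.1, -0.6, -0.3]
opening: 0.0221
```

Request:
servo_tool:
  steps:
    - {"x":3.5,"y":-0.2,"z":0,"yaw":1.3}
    - {"x":7,"y":-0.3,"z":0,"yaw":2.6}
    - {"x":7,"y":-0.3,"z":0,"yaw":2.6}
    - {"x":7,"y":-0.3,"z":0,"yaw":2.6}

```text
time: 6.18
ee_pos: [0.5426, 0.1385, 0.1452]
tcp_rot: [-179.8, 0.0, 93.9]
wrist_force: [-5.5, -1.4, 0.3]
opening: 0.022
```

Run:
```python
from h import *
a,d=camera("side"); c=a[230:430,200:450]
cv2.imwrite("pics/side4.png",cv2.resize(c[:,:,::-1],None,fx=3,fy=3,interpolation=cv2.INTER_CUBIC))
a,d=camera("top"); c=a[120:300,140:320]
cv2.imwrite("pics/top4.png",cv2.resize(c[:,:,::-1],None,fx=3,fy=3,interpolation=cv2.INTER_CUBIC))
o=get_obs();print(o['ee_pos'],o['wrist_force'],o['torque'],o['opening'])
```

```text
[0.5425609  0.13846614 0.1451699 ] [-5.86770056 -2.18212419 -0.76190724] [-0.38092903  1.1095992  -0.05921832] 0.022236326583332917
```

View pics/side4.png

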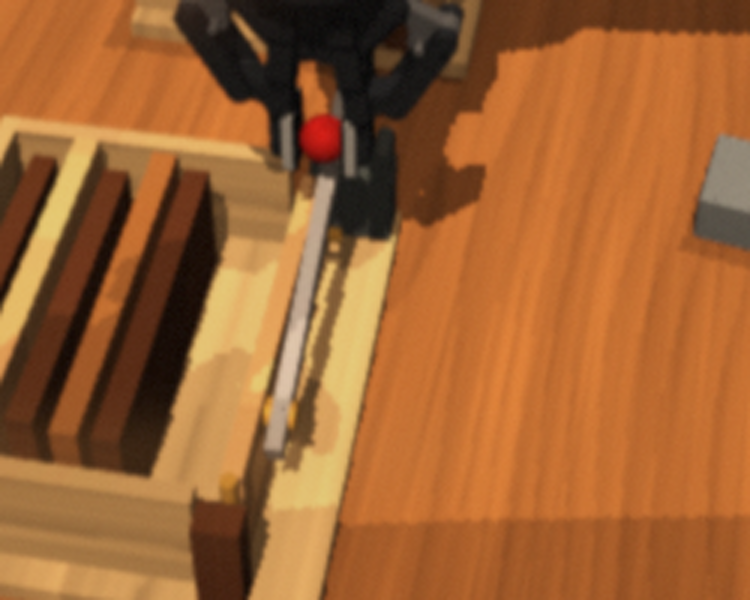

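View pics/top4.png

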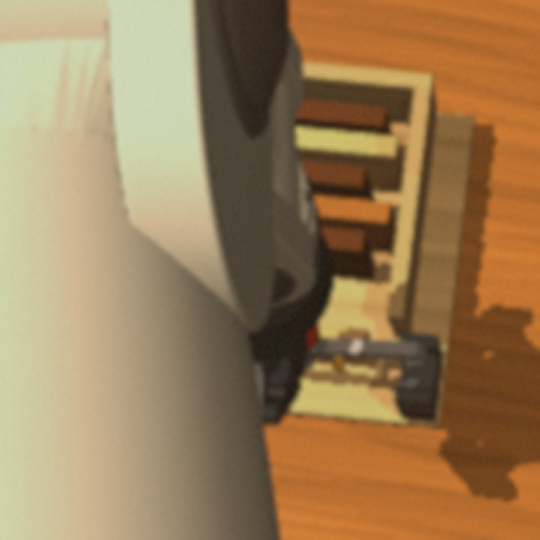

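The wrist reads -5.5 N along x, so the gate is at its stop, and the bar is above the slot behind the striker. I lower along the arc, aiming at the measured pose to take the push off.

Request:
servo_tool:
  steps:
    - {"x":0,"y":0,"z":0,"yaw":0}
    - {"x":0.2,"y":-3,"z":-4.5,"yaw":0}
    - {"x":0.4,"y":-5.5,"z":-9,"yaw":0}
    - {"x":0.6,"y":-8,"z":-13.5,"yaw":0}
    - {"x":0.7,"y":-10.3,"z":-18,"yaw":0}
    - {"x":0.9,"y":-13.9,"z":-26.5,"yaw":0}
    - {"x":0.9,"y":-13.9,"z":-26.5,"yaw":0}

```text
time: 7.15
ee_pos: [0.5434, 0.1242, 0.118]
tcp_rot: [-179.8, 0.1, 93.8]
wrist_force: [-2.8, 0.2, -1.7]
opening: 0.0216
```

Run:
```python
from h import *
a,d=camera("side"); c=a[230:430,200:450]
cv2.imwrite("pics/side5.png",cv2.resize(c[:,:,::-1],None,fx=3,fy=3,interpolation=cv2.INTER_CUBIC))
a,d=camera("top"); c=a[120:300,140:320]
cv2.imwrite("pics/top5.png",cv2.resize(c[:,:,::-1],None,fx=3,fy=3,interpolation=cv2.INTER_CUBIC))
o=get_obs();print(o['ee_pos'],o['wrist_force'],o['torque'],o['opening'])
```

```text
[0.54335782 0.12447702 0.11871141] [-4.00585487  0.31966937 -0.18939348] [0.10413966 0.88642527 0.05974632] 0.022173839177053505
```

View pics/side5.png

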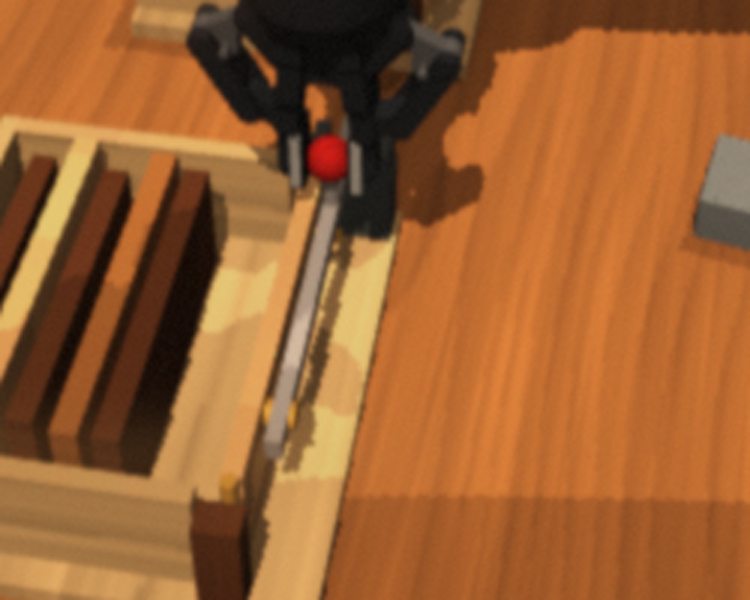

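View pics/top5.png

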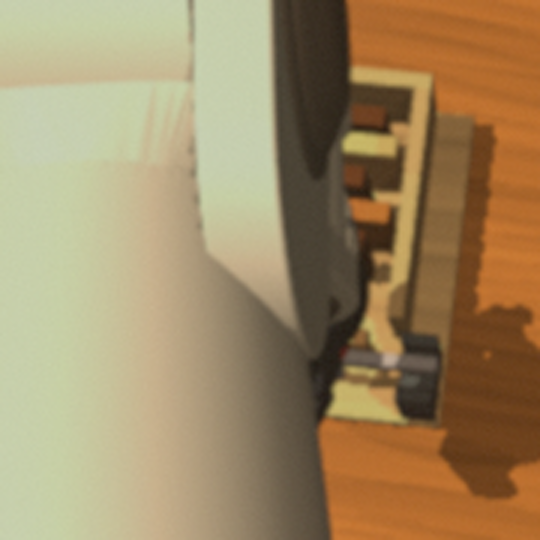

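In the top view the bar at (420,360) is now between the catch's rear and front prongs. I lower the rest of the way and open.

Request:
servo_tool:
  steps:
    - {"x":-0.3,"y":-1.5,"z":-4,"yaw":0}
    - {"x":-0.3,"y":-2.6,"z":-7.5,"yaw":0}
    - {"x":-0.3,"y":-2.6,"z":-7.5,"yaw":0}
    - {"x":-0.3,"y":-2.6,"z":-7.5,"yaw":0}

```text
time: 7.75
ee_pos: [0.5434, 0.1219, 0.1116]
tcp_rot: [-179.9, 0.0, 93.9]
wrist_force: [-1.9, -0.3, 3.0]
opening: 0.0221
```

Request:
servo_tool:
  steps:
    - {"x":0,"y":0,"z":0,"yaw":0}
    - {"x":0,"y":0,"z":0,"yaw":0}
    - {"x":0,"y":0,"z":0,"yaw":0}
    - {"x":0,"y":0,"z":0,"yaw":0}
  grip: 60

```text
time: 8.25
ee_pos: [0.5435, 0.1218, 0.1115]
tcp_rot: [-179.9, 0.0, 93.8]
wrist_force: [0.0, -0.4, 0.1]
opening: 0.06
```

Request:
servo_tool:
  steps:
    - {"x":0,"y":0,"z":15,"yaw":0}
    - {"x":0,"y":0,"z":40,"yaw":0}
    - {"x":0,"y":0,"z":80,"yaw":0}
    - {"x":0,"y":0,"z":130,"yaw":0}
    - {"x":-30,"y":-40,"z":140,"yaw":0}
    - {"x":-60,"y":-85,"z":140,"yaw":0}
    - {"x":-100,"y":-125,"z":140,"yaw":0}
    - {"x":-130,"y":-170,"z":140,"yaw":0}
    - {"x":-160,"y":-210,"z":140,"yaw":0}
    - {"x":-180,"y":-250,"z":140,"yaw":0}
    - {"x":-180,"y":-250,"z":140,"yaw":0}

```text
time: 9.62
ee_pos: [0.3623, -0.13, 0.253]
tcp_rot: [-180.0, 0.1, 93.6]
wrist_force: [0.0, 0.1, 0.4]
opening: 0.06
```

Run:
```python
from h import *
o=get_obs();print(o['time'],o['ee_pos'],o['wrist_force'],o['opening'])
uv=[]
for n in("side","top"):
    a,d=camera(n); c=a[230:430,200:450] if n=="side" else a[120:300,140:320]
    cv2.imwrite(f"pics/{n}6.png",cv2.resize(c[:,:,::-1],None,fx=3,fy=3,interpolation=cv2.INTER_CUBIC))
    cv2.imwrite(f"pics/{n}6f.png",a[:,:,::-1])
    h=cv2.cvtColor(a,cv2.COLOR_RGB2HSV); m=(((h[:,:,0]<8)|(h[:,:,0]>172))&(h[:,:,1]>150)&(h[:,:,2]>70)).astype(np.uint8)
    k,l,s,c=cv2.connectedComponentsWithStats(m)
    for i in range(1,k):
        if s[i,4]>15:
            dd=np.median(d[l==i]); print(n,s[i],c[i].round(1), w(n,*c[i],dd+.008).round(4))
```

```text
9.625 [ 0.36234388 -0.13001368  0.2530131 ] [0.01924853 0.12661954 0.40176136] 0.05995049280056788
side [385 153  11  11 102] [390.  157.8] [ 0.475  -0.2513  0.1049]
side [303 276  15  17 186] [309.8 284.2] [0.5443 0.1212 0.1048]
top [244 230  13  12 114] [250.4 235.4] [0.5417 0.1226 0.1054]
top [451 303  14  13 136] [457.8 309.2] [ 0.4727 -0.2505  0.1048]
```

View pics/side6.png

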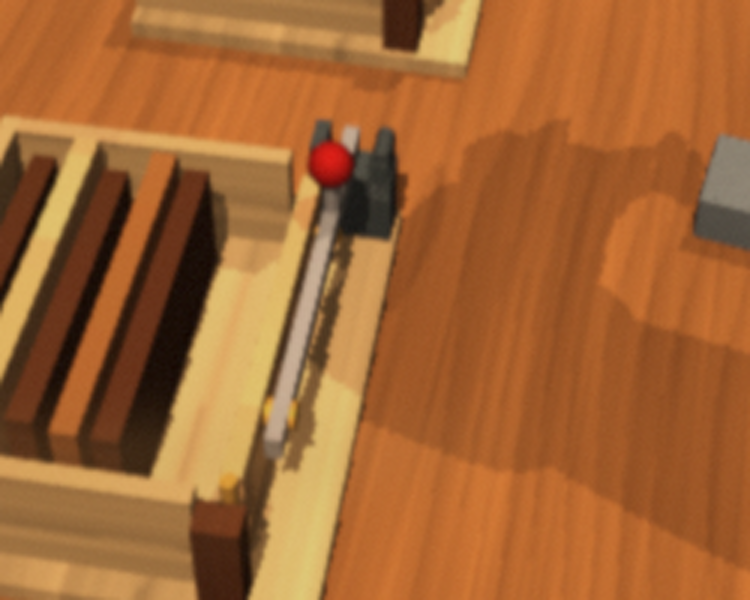

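View pics/top6.png

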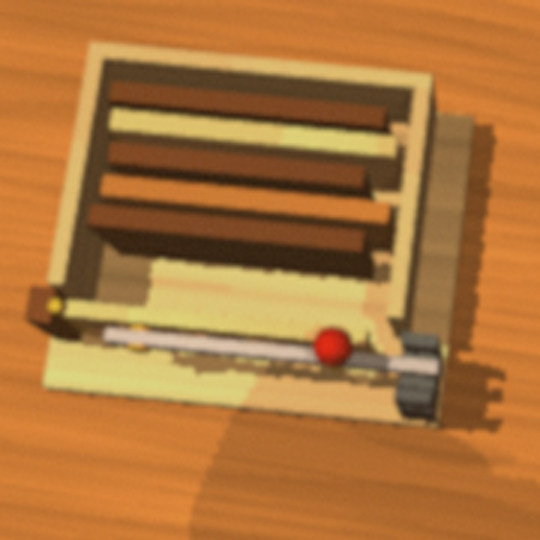

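The bar lies level between the prongs at top-crop (420,365), with the ball back at 105 mm high at (0.543, 0.122). I predicted (0.5437, 0.1215) for shut. The gate is parallel to the back wall, and the spare ball hasn't moved. I hand in.

```bash
python3 -c "
from workcell import *
print(job_done())"
```

```text
the job is handed in; nothing more can be done
None
```

The loaded crib is shut and latched, and I handed the job in at about 9.7 s of the 30 s allowed. I gripped the red ball across the gate, raised the bar to about 0.3 rad and swung the gate about its hinge to its stop. I then lowered the bar behind the striker, let go and moved the arm away.

**Latch and gate:** in the last pictures from both cameras, the bar lies level in the catch between its prongs. The ball measures 105 mm high, within about 2 mm of where I calculated it should be with the gate shut. The gate is parallel to the crib's back wall.

**Empty crib:** its ball is where it started, to within 0.5 mm.

**Forces:** the wrist readings I took stayed at about 6 N or less, and were near zero after release with the arm clear of everything. No check failed or disagreed, beyond 2–3 mm differences between the two cameras.

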